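# Index the refraction table to its next hole

### The arm

A 6-joint arm with a two-finger parallel gripper is mounted at the origin on the work surface. World frame = base frame: x ahead of the robot, y to its left, z up, the work surface at z = 0. Lengths are in m, angles in rad, forces in N, time in s.
With the tool pointing down it reaches from about 0.2 to 0.875 m from the base axis. Payload 3.4 kg.
Tool frame: the origin (TCP) lies between the finger pads; the fingertips stand 25 mm ahead of it and the grasp point (between the pads) lies 6 mm ahead of it (r.nose_length is the z of the fingertips in the tool frame, in m); z points along the fingers, x is the direction in which the jaws open and shut, and the axes are right-handed (so a half turn about z gives the same grasp; the last joint's range is limited). The gripper opens to 94 mm and grips with 3 to 60 N. Pads are 16 mm wide; open, the fingers measure 119 mm over their backs; the gripper's body (75 mm by 177 mm) begins 78 mm behind the grasp point.
Start: joints at [1.018, 0.276, 1.505, -0, 1.361, -0.121], TCP at [0.241, 0.522, 0.23] pointing down, gripper open.
Joint ranges: [-2.89, 2.89], [-0.75, 2.08], [0.22, 2.7], [-1.18, 4.32], [0.11, 2.71], [-2.7, 2.7]. Speed limits (rad/s): [2.57, 2.57, 3.14, 3.14, 3.14, 3.14].

### API

Orientations are given as a unit quaternion [w, x, y, z].
In Python, from plant import r, gripper_to, inverse_kinematics, vision, models, telemetry gives the robot as it stands. Calls block until the motion is done:
- r.move_to(position, orientation): joint-space move of the TCP to a pose.
- r.move_l(position, rot=None, vel=0.15, guard=None): straight line of the TCP; rot=None keeps the orientation; vel is the mean speed in m/s. With guard (N) it stops when the force on the tool has changed by that much, and returns True; else False.
- r.movej(angles): joint-space move.
- gripper_to(opening, f_grip=None): finger opening in m; f_grip is the grip in N (None keeps the last); returns when the fingers have stopped.
- r.hold(seconds).
- inverse_kinematics(position, orientation): joint angles nearest the present ones, or None.
- vision.snapshot(name): name is "side" or "top" or "wrist"; returns the picture (420x560x3 uint8, red, green, blue); there is no depth.
- vision.get_calibration(name): a dict with "fx", "fy", "cx", "cy" (pixels), "position" and "orientation" of the camera in the world. Camera axes: x right, y down, z forward; pixel columns grow to the right and rows downward; lengths in m; the calibration is good to about 2 mm. A picture is of the moment at which its call begins: read the wrist's pose just before it. get_calibration takes no time and is no camera call; for the wrist camera it gives the pose at the moment of the call.
A pose or a line that the arm cannot do raises r.PlanningError and nothing moves.
- r.sign_off(): hands the job in, once; it reports no verdict.
Trained networks look in the newest picture that a camera, given by its name, has taken for a name from the list of things; names that differ only in an ending like _2 or _b are one class to them, and where a whole thing is asked for, a point or a joint stands for the part that bears it (a point fixed in the world has none). Each returns a list of dicts, best first, with "score" (0 to 1); they miss things now and then, are a little off and sometimes report something else, mostly with a low value. They report only what shows in the picture. A call takes as long as a camera call. They do not tell look-alikes from the thing itself.
- models.boxes_of(thing, camera): "at" ([x, y, z] in m, in world coordinates, good to about 4 mm: the middle of the surface that is visible of it).
- models.regions_of(thing, camera): "pixels" (420x560 bool, what is visible of it).
- models.mark_of(thing, camera): "at" ([x, y, z] in m, in world coordinates, good to about 4 mm: a listed point, or the origin of a listed thing).
Readings, each from a call of its own:
- telemetry.current_t(): time.
- telemetry.current_joints(): joint angles.
- telemetry.current_dq(): joint speeds.
- telemetry.current_joint_efforts(): joint torques, N m.
- telemetry.current_ee_pos(): TCP position.
- telemetry.current_tool_rot(): TCP orientation.
- telemetry.current_wrist_force(): force on the tool from outside, world axes, zero at the start.
- telemetry.current_torque(): the same for the moment, N m.
- telemetry.current_opening(): finger opening in m.
Only numpy, scipy, OpenCV 4.12 (cv2) and the standard library are available. Lean on these libraries where they do the work, as an engineer would, in place of code of your own. Each camera call takes 0.05 s, during which the arm holds its last target.

### The job

Set the refraction table for its next reading: pull up the spring index knob near the rim of the rotating stage, turn the stage anticlockwise (seen from above) away from its home hole to the next hole along and let the plunger spring fully home there so that the stage is locked, then let go. The holes are hidden under the stage and the next one is clamped by hand at a different angle every time, so find it by feel with the pin riding lightly on the plate, and never force the pin sideways against the walls of a hole. Keep the glass block standing in its place on the stage and leave everything else on the bench where it is.

Things in the scene. Friction and masses are not known exactly. Their poses are not given: they have to be found in the camera images.
- refraction_base: fixed round instrument base, 330 mm across, 24 mm tall; origin on its vertical axis at bench level. A lamp tube and a light sensor (to 125 mm high) stand on its far rim. On it, hidden under the stage, lies the index plate with holes 115 mm from the axis: the home hole at stage angle 0 and a last hole at 1.745 rad (not wanted); the adjustable segment lies between.
- stage_axis (a point): point on the vertical axis of the stage, 74.5 mm above the bench (height of the glass block's centre). The stage is a flat disc, 276 mm across, top 52 mm above the bench, lying over the index plate. Near its rim, 115 mm from the axis, a round boss, 34 mm across and 16 mm tall (52 to 68 mm above the bench), holds the plunger. The stage may also be turned by pushing the boss sideways.
- stage (a joint): angle of the stage about its axis in rad; 0 at the home hole, grows anticlockwise seen from above. The wanted hole, in the middle of a 60 degree long steel segment clamped under the stage, is anywhere from 0.70 to 1.08 rad. Turning takes about 1 N at the boss, 3 to 6 N with the pin rubbing; it stays where left. Over about 20 N of pin against a hole's wall is forcing it.
- index_knob (a point): centre (half-way up) of the black plunger knob on the stage: round, upright, 28 mm across, 23 mm tall, 115 mm from the stage axis, centre 90.5 mm above the bench when home. Just below it are a steel neck (22 mm across, top at 77 mm) and the boss (top at 68 mm). The knob is pulled straight up and travels with the stage.
- index_plunger (a joint): lift of knob and pin in m: 0 fully home in a hole (near 0 only there), 0.010 with the pin resting on the index plate, 0.012 resting on the steel segment (2 mm higher, ramped ends), 0.015 pulled up to its stop. A spring pushes it down with 5 N at 0, 10 N at the stop. The pin is 10 mm across, its flat nose chamfered by 2 mm; every hole is 11.8 mm wide.
- glass_block_center (a point): centre of the clear glass block, 26 x 56 mm and 44 mm tall, standing loose in the middle of the stage. It must keep its place on the stage, upright.
- spare_prism: small three-sided glass prism, 30 mm tall, standing on the bench beside the round base; origin at the centre of its underside. A bystander: leave it where it is
- beaker_tall: tall empty beaker, 72 mm across, 105 mm tall; origin at the centre of its underside. A bystander: leave it where it is
- beaker_low: low empty beaker, 84 mm across, 75 mm tall; origin at the centre of its underside. A bystander: leave it where it is
- dropper_bottle: brown glass dropper bottle, 64 mm across, about 146 mm tall to the top of its red rubber bulb; origin at the centre of its underside. A bystander: leave it where it is
- lens_holder: round lens on a small wooden foot, 60 mm wide, 60 mm tall; origin at the centre of its underside. A bystander: leave it where it is
- brass_weight: brass weight, 38 mm across, 36 mm tall; origin at the centre of its underside. A bystander: leave it where it is
- dish: flat round glass dish, 90 mm across, 16 mm tall; origin at the centre of its underside. A bystander: leave it where it is
Not all that is in view belongs to the job. Leave any pink or red look-alike of the part that bears glass_block_center alone.

How it is judged:
By the outcome, as a careful person would: the job done as asked, in the order asked, and still so for the second after the job is handed in, with the robot touching nothing.
It also fails if it takes over 54 s, if anything falls off the work surface, if the arm or the gripper's body presses on something with over 40 N, if the wrist force passes 120 N, or if a joint passes its speed limit or range.

## Working session

There is one attempt and no reset: what is moved stays moved. The work goes in short steps, each a Python script; the robot and the scene stay as the last script left them, time stands still between calls to the robot, and variables do not carry over. Pictures are saved under pics/ and viewed, and the job is handed in when it is done.

```bash
ls; mkdir -p pics
python3 - <<'E'
from plant import r, gripper_to, inverse_kinematics, vision, models, telemetry
import cv2
for c in ["side","top","wrist"]:
    im=vision.snapshot(c); cv2.imwrite(f"pics/a_{c}.png",im[:,:,::-1])
    k=vision.get_calibration(c); print(c,k)
    for n in ["index_knob","stage_axis","glass_block_center","refraction_base"]:
        print(n,[(x['at'],x['score']) for x in models.mark_of(n,c)][:4])
print(telemetry.current_t(),telemetry.current_tool_rot())
E
```

```text
pics
side {'fx': 397.040695415859, 'fy': 397.040695415859, 'cx': 285.096612022151, 'cy': 209.42189609514023, 'position': array([ 0.05362785, -0.56627862,  0.58768401]), 'orientation': array([-0.44294846,  0.82295249, -0.30768581,  0.17853654])}
index_knob [([0.5404, 0.1076, 0.0922], 0.59)]
stage_axis [([0.6441, 0.0524, 0.0697], 0.88), ([0.5563, 0.3792, 0.0005], 0.57)]
glass_block_center [([0.3941, 0.0561, 0.0211], 0.92), ([0.6502, 0.0552, 0.0723], 0.82), ([0.389, 0.1547, 0.0225], 0.75), ([0.5573, 0.3748, -0.0009], 0.71)]
refraction_base [([0.6449, 0.0594, 0.0014], 0.82)]
top {'fx': 465.2765598208671, 'fy': 465.2765598208671, 'cx': 281.95823897506835, 'cy': 210.28717104245376, 'position': array([0.35396664, 0.01260034, 1.35104333]), 'orientation': array([-0.05290065,  0.71404589, -0.69535701,  0.06179486])}
index_knob [([0.648, 0.0587, 0.0751], 0.74), ([0.5834, -0.3839, 0.003], 0.73), ([0.5429, 0.1085, 0.0881], 0.65)]
stage_axis [([0.6458, 0.056, 0.0748], 0.82), ([0.5327, -0.1113, 0.003], 0.62)]
glass_block_center [([0.7395, -0.2027, 0.0247], 0.73), ([0.3922, 0.1518, 0.0267], 0.68), ([0.3894, 0.056, 0.0203], 0.57), ([0.6433, 0.056, 0.0758], 0.47)]
refraction_base [([0.6385, 0.0587, -0.0014], 0.67), ([0.6436, 0.057, 0.0782], 0.46)]
wrist {'fx': 360.9214201875721, 'fy': 360.9214201875721, 'cx': 279.4616848939132, 'cy': 213.65856267920083, 'position': array([0.16875379, 0.5555426 , 0.38489196]), 'orientation': array([0.11561737, 0.83411525, 0.53418619, 0.07436051])}
index_knob []
stage_axis []
glass_block_center []
refraction_base []
0.75 [-3.88648069e-05  8.42173745e-01  5.39206246e-01  8.23179690e-05]
```

View pics/a_side.png

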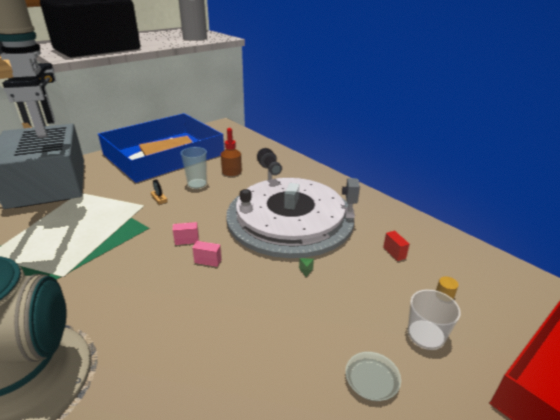

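View pics/a_top.png

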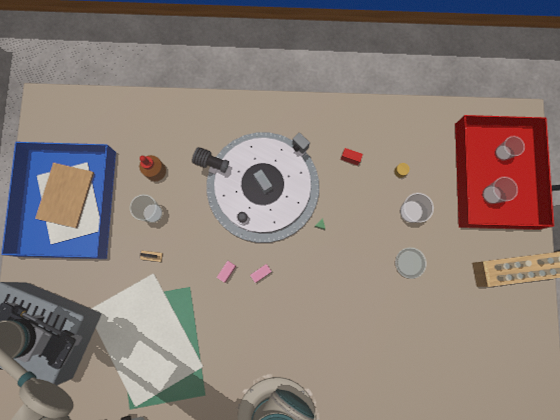

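Run:
```python
import cv2, numpy as np
a=cv2.imread('pics/a_side.png')[120:330,240:560]; cv2.imwrite('pics/c_side.png',cv2.resize(a,None,fx=2.5,fy=2.5,interpolation=3))
a=cv2.imread('pics/a_top.png')[40:200,180:370]; cv2.imwrite('pics/c_top.png',cv2.resize(a,None,fx=3.5,fy=3.5,interpolation=3))
```

```text
(no output)
```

View pics/c_side.png

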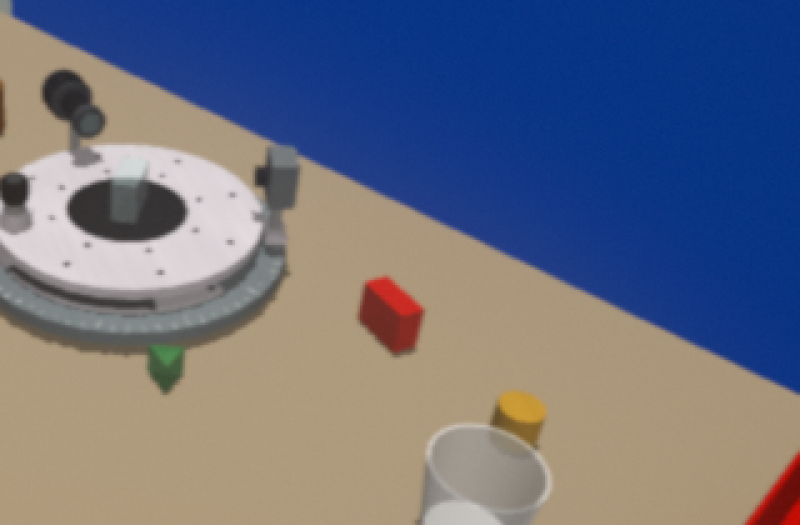

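View pics/c_top.png

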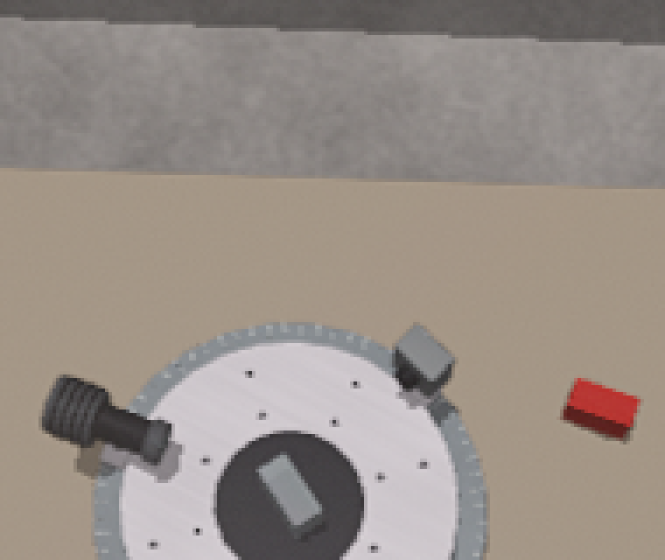

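Candidates for the knob: the black knob on its grey boss at the rim (top (242,217), side (246,196)), and the black lamp tube (top (210,160), side (268,158)), which stands on the fixed base. I choose the first. It measures 116 mm from the axis and about 90 mm high, which matches the description. Next I go above it and check with the wrist camera.

```bash
cat > h.py <<'E'
from plant import r, gripper_to, inverse_kinematics, vision, models, telemetry as T
import numpy as np, cv2
from scipy.spatial.transform import Rotation as R
def quat(yaw):  # tool down, tool x along yaw
    return np.array([0,np.cos(yaw/2),np.sin(yaw/2),0])
def proj(c,p):
    k=vision.get_calibration(c); q=k['orientation']
    v=R.from_quat([q[1],q[2],q[3],q[0]]).inv().apply(np.asarray(p)-k['position'])
    return [k['cx']+k['fx']*v[0]/v[2],k['cy']+k['fy']*v[1]/v[2]]
def plane(c,u,v,z):
    k=vision.get_calibration(c); q=k['orientation']
    d=R.from_quat([q[1],q[2],q[3],q[0]]).apply([(u-k['cx'])/k['fx'],(v-k['cy'])/k['fy'],1])
    return k['position']+d*(z-k['position'][2])/d[2]
E
python3 - <<'E'
from h import *
K=np.array([.5415,.108]);C=np.array([.645,.056])
az=np.arctan2(*(K-C)[::-1]); yaw=az+np.pi/2-np.pi
for y in (yaw,yaw+1.1): print(y,inverse_kinematics([*K,.2],quat(y)))
t=T.current_t()
r.move_to([*K,.2],quat(yaw)); gripper_to(.05)
print(T.current_t()-t,T.current_ee_pos())
im=vision.snapshot("wrist");cv2.imwrite("pics/w1.png",im[:,:,::-1])
for n in ["index_knob","stage_axis","glass_block_center"]:
    print(n,[(x['at'],x['score']) for x in models.mark_of(n,"wrist")][:3])
print(proj("wrist",[*K,.102]),proj("wrist",[*C,.052]))
print(T.current_t(),T.current_joints(),T.current_wrist_force())
E
```

```text
1.1052182182618058 [ 7.08424468e-02  2.60659109e-01  1.60428760e+00 -4.44089210e-16
  1.27664594e+00 -1.03437577e+00]
2.205218218261806 [ 7.08424468e-02  2.60659109e-01  1.60428760e+00 -4.44089210e-16
  1.27664594e+00 -2.13437577e+00]
2.6833 [0.54152082 0.10792719 0.20000248]
index_knob [([0.5427, 0.11, 0.0927], 0.59)]
stage_axis []
glass_block_center [([0.3871, 0.0567, 0.021], 0.87), ([0.3922, 0.1513, 0.0234], 0.64), ([0.6442, 0.0579, 0.08], 0.61)]
[np.float64(279.07830807692125), np.float64(223.8965470140982)] [np.float64(279.1151374151158), np.float64(324.1504242956738)]
3.6333 [ 7.07722171e-02  2.60655274e-01  1.60427925e+00 -1.27911291e-07
  1.27667752e+00 -1.03436305e+00] [ 0.16313334  0.27257387 -0.54948701]
```

View pics/w1.png

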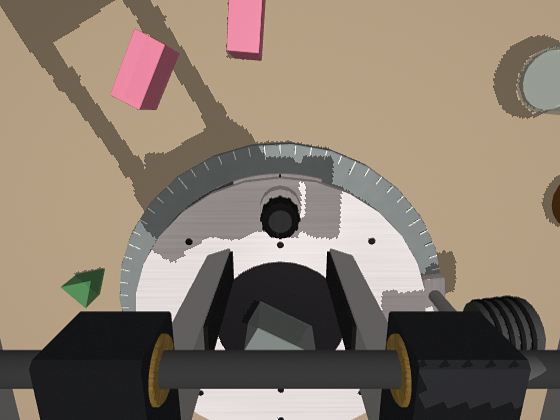

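The wrist view shows the knob at (280,221), against a predicted (279,224). It sits on its boss and between the fingers, at (220,270) and (345,270), so the choice holds. Next I descend, grip lightly, and null the sideways force.

```bash
cat >> h.py <<'E'
import json
try: G=json.load(open('g.json')); C=np.array(G['C']);az0=G['az0'];f0=np.array(G['f0'])
except Exception: pass
def rt(q,rho=.115):
    a=az0+q; u=np.array([np.cos(a),np.sin(a)]); t=np.array([-u[1],u[0]])
    return C+rho*u,u,t,quat(a-np.pi/2)
def F(q):
    f=T.current_wrist_force()-f0; _,u,t,_=rt(q)
    return np.round([f[:2]@u,f[:2]@t,f[2]],2)
E
python3 - <<'E'
import h; from h import *
K=plane("wrist",279.8,221,.102)[:2]; print(K)
az0=np.arctan2(*(K-np.array([.645,.0565]))[::-1]); C=K-.115*np.array([np.cos(az0),np.sin(az0)]); print(az0,C)
f0=T.current_wrist_force()
json.dump(dict(C=list(C),az0=az0,f0=list(f0)),open('g.json','w'))
h.C,h.az0,h.f0=C,az0,f0
p,u,t,qq=rt(0)
print(r.move_l([*p,.0975],rot=qq,vel=.12,guard=10), T.current_ee_pos(),F(0))
print(gripper_to(.0,6),T.current_opening(),F(0),T.current_t())
E
```

```text
[0.53975464 0.10946744]
2.6753278932012585 [0.64247881 0.05776885]
False [0.54040164 0.10949731 0.09815961] [0.03 0.37 0.37]
False 0.027586195528408707 [-0.43 -0.18  3.33] 5.1167
```

Run:
```python
from h import *
gripper_to(.0,30); print(T.current_opening(),F(0),T.current_ee_pos())
z0=T.current_ee_pos()[2]
p=T.current_ee_pos()
for d in (.004,.009,.0135):
    g=r.move_l([p[0],p[1],z0+d],vel=.04,guard=16); print(d,g,F(0),T.current_ee_pos()-p)
    if g: break
cv2.imwrite("pics/s2.png",vision.snapshot("side")[120:280,200:380][:,:,::-1].repeat(4,0).repeat(4,1))
print(T.current_t())
```

```text
0.02762663297889917 [0.43 0.85 3.93] [0.5399619  0.10939181 0.09792638]
0.004 False [-2.03  0.21 -6.99] [-1.08864658e-04 -8.13661869e-05  3.14698791e-03]
0.009 False [-2.51  0.13 -7.84] [-0.00015843 -0.00019154  0.00867311]
0.0135 False [-2.95  0.95 -8.8 ] [-0.00018045 -0.0001473   0.01342639]
6.1833
```

View pics/s2.png

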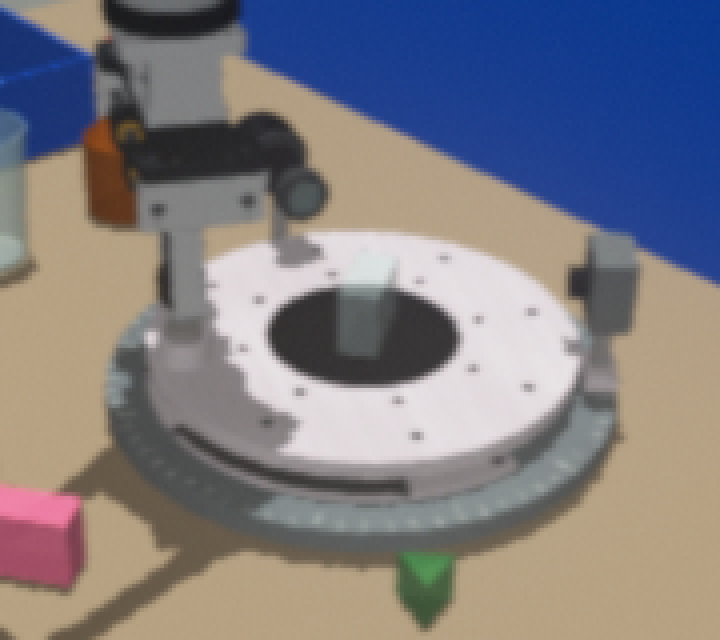

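Run:
```python
from h import *
p=T.current_ee_pos(); z=p[2]
rho=np.linalg.norm(p[:2]-C); off=0; print(rho)
q=0
while q<.579:
    qn=min(q+.0725,.58)
    pp,u,t,qq=rt(qn,rho)
    g=r.move_l([*pp,z],rot=qq,vel=.05,guard=12)
    f=F(qn); print(round(qn,3),g,f,np.round(T.current_ee_pos()[2]-z,4))
    if g: break
    rho-=np.clip(-f[0]*1e-4,-3e-4,3e-4) if abs(f[0])>4 else 0
    q=qn
cv2.imwrite("pics/t3.png",vision.snapshot("top")[110:260,180:340][:,:,::-1].repeat(4,0).repeat(4,1))
print(T.current_t())
```

```text
0.11487405216198371
0.072 False [ -2.19   1.61 -10.  ] -0.0001
0.145 False [-3.46  1.62 -9.38] -0.0
0.217 False [-2.25  1.81 -9.39] 0.0
0.29 False [-2.52  1.13 -9.77] 0.0
0.362 False [ -2.79   1.1  -10.27] 0.0
0.435 False [-1.92  1.95 -9.55] 0.0
0.507 False [ -2.11   1.16 -10.07] 0.0
0.58 False [-3.3   2.33 -9.78] 0.0
8.7667
```

View pics/t3.png

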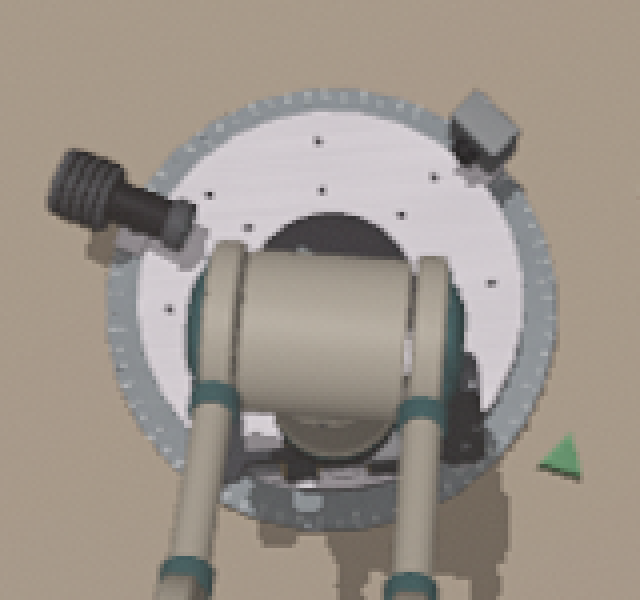

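Run:
```python
from h import *
p=T.current_ee_pos(); q=.58
g=r.move_l([p[0],p[1],p[2]-.0012],vel=.01,guard=6); print(g,F(q),T.current_ee_pos()[2])
gripper_to(.031); print(T.current_opening(),F(q))
p=T.current_ee_pos()
g=r.move_l([p[0],p[1],.103],vel=.04,guard=8); print(g,F(q),T.current_ee_pos()[2])
cv2.imwrite("pics/s4.png",vision.snapshot("side")[120:280,200:380][:,:,::-1].repeat(4,0).repeat(4,1))
cv2.imwrite("pics/w4.png",vision.snapshot("wrist")[:,:,::-1])
print(T.current_t())
```

```text
False [ -1.94   2.51 -10.34] 0.11007595607576284
0.03086056336514209 [-0.16  0.24  1.45]
False [-0.12 -0.35 -0.3 ] 0.10261745090382048
9.7667
```

View pics/w4.png

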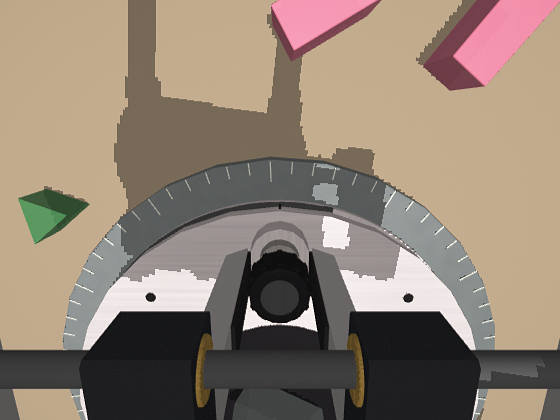

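View pics/s4.png

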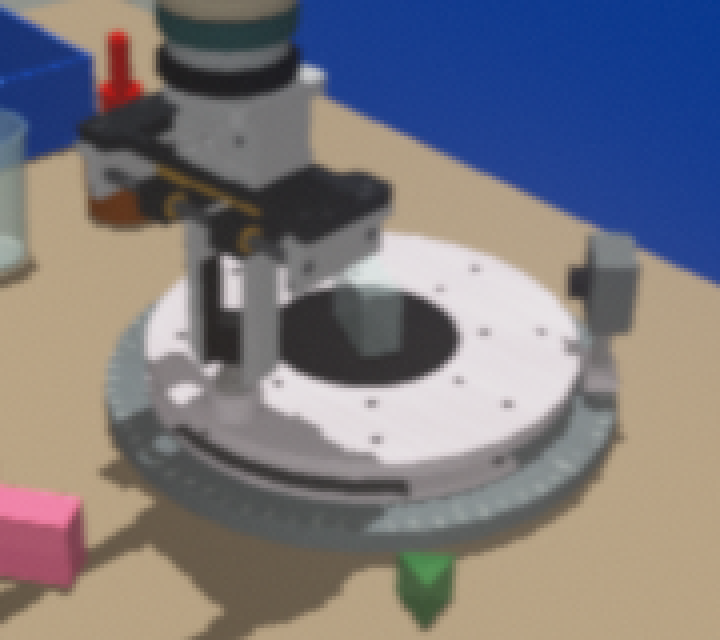

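The knob sits free between the fingers at (280,300), with the pin resting on the segment under its own spring. Next is the sweep, pushing tangentially under a force guard.

Run:
```python
from h import *
p=T.current_ee_pos(); z=.103; rho=np.linalg.norm(p[:2]-C); q=.58
while q<1.13:
    q+=.03
    pp,u,t,qq=rt(q,rho)
    g=r.move_l([*pp,z],rot=qq,vel=.016,guard=6.5)
    f=F(q); e=T.current_ee_pos(); qa=np.arctan2(*(e[:2]-C)[::-1])-az0
    print(round(q,3),g,f,round(qa%(2*np.pi),4),round(T.current_t(),2))
    if abs(f[1])>8.5 : break
cv2.imwrite("pics/w5.png",vision.snapshot("wrist")[:,:,::-1])
cv2.imwrite("pics/s5.png",vision.snapshot("side")[120:280,200:380][:,:,::-1].repeat(4,0).repeat(4,1))
```

```text
0.61 False [-1.08 -4.67 -0.43] 0.602 10.17
0.64 False [-0.15 -4.34  1.48] 0.6357 10.53
0.67 False [-1.04 -4.62  1.15] 0.6676 10.9
0.7 False [-0.49 -3.65  1.2 ] 0.7003 11.27
0.73 False [-0.71 -3.31  0.23] 0.7285 11.63
0.76 False [-1.09 -4.82  1.39] 0.76 12.0
0.79 False [-0.8  -3.2   1.81] 0.7924 12.37
0.82 False [-0.56 -4.77  1.03] 0.8191 12.73
0.85 False [ 0.11 -1.5   0.69] 0.857 13.1
0.88 False [-1.75 -3.51  0.65] 0.8766 13.47
0.91 False [ 0.35 -0.36  0.42] 0.9205 13.83
0.94 False [ 0.55 -3.89  2.3 ] 0.9343 14.2
0.97 True [-0.24 -0.6   1.56] 0.9331 14.43
1.0 True [-0.08 -0.58  0.15] 0.9326 14.76
1.03 True [ 0.03 -0.8   0.51] 0.933 15.12
1.06 True [-0.41 -0.4   1.89] 0.9331 15.53
1.09 True [-0.06  0.2   1.03] 0.9336 15.99
1.12 True [-0.14 -0.52  0.93] 0.9338 16.49
1.15 True [-0.33 -0.58 -0.35] 0.9343 17.03
```

View pics/w5.png

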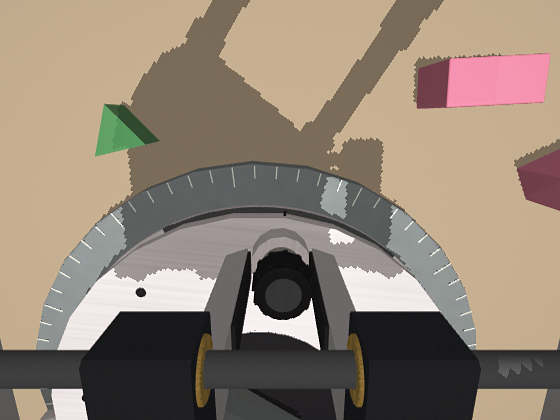

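View pics/s5.png

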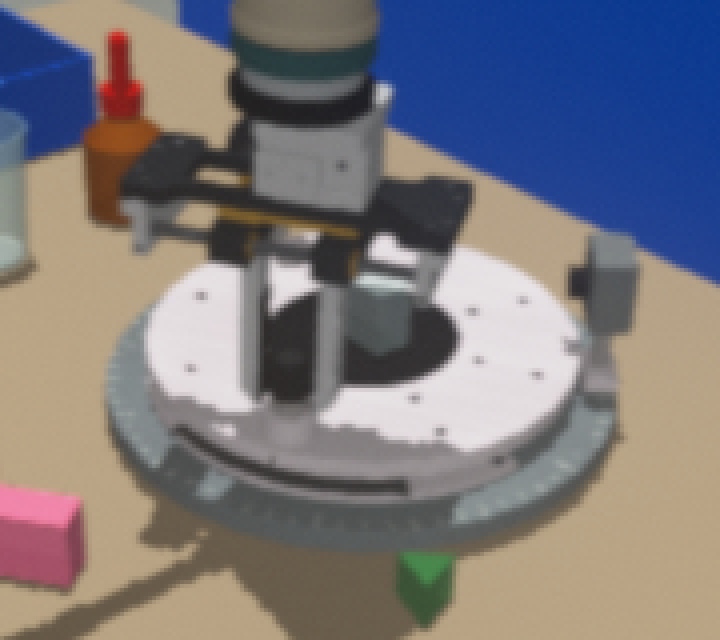

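Run:
```python
from h import *
p=T.current_ee_pos(); z=.103; rho=np.linalg.norm(p[:2]-C)
qa=lambda:round((np.arctan2(*(T.current_ee_pos()[:2]-C)[::-1])-az0)%(2*np.pi),4)
a=qa()
pp,u,t,qq=rt(a-.07,rho); g=r.move_l([*pp,z],rot=quat(az0+.933-np.pi/2),vel=.016,guard=6.5); b=qa(); print("back",g,a,b,(a-b)*115,F(.93))
m=(a+b)/2; pp,u,t,qq=rt(m,.115); r.move_l([*pp,z],rot=qq,vel=.03); gripper_to(.05); print(F(.93),T.current_opening())
r.move_l([*pp,.2],vel=.12)
im=vision.snapshot("wrist");cv2.imwrite("pics/w6.png",im[:,:,::-1])
print([(x['at'],x['score']) for x in models.mark_of("index_knob","wrist")][:3])
for zz in (.102,.112,.114): print(zz,proj("wrist",[*pp,zz]))
print(T.current_t(),m)
```

```text
back True 0.9337 0.8874 5.3245000000000005 [-0.89  1.86  1.71]
[0.12 0.73 0.24] 0.05008909514380258
[([0.5376, 0.0094, 0.0909], 0.91)]
0.102 [np.float64(278.7128686258386), np.float64(225.0400827161303)]
0.112 [np.float64(278.704430365596), np.float64(229.3209253259092)]
0.114 [np.float64(278.7026653844767), np.float64(230.21632392275615)]
19.5083 0.91055
```

View pics/w6.png

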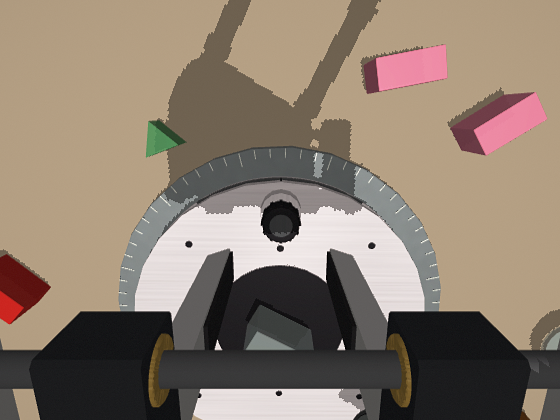

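Run:
```python
import cv2,numpy as np
a=cv2.imread('pics/w1.png')[165:265,230:330];b=cv2.imread('pics/w6.png')[168:268,230:330]
cv2.imwrite('pics/cmp.png',cv2.resize(np.hstack([a,b]),None,fx=4,fy=4,interpolation=0))
for f in('w1','w6'):
    g=cv2.imread(f'pics/{f}.png',0)[190:260,250:312]; m=(g<60).astype('uint8')
    n,l,s,c=cv2.connectedComponentsWithStats(m); print([(s[i].tolist(),c[i].round(1).tolist()) for i in range(1,n) if s[i][4]>15])
```

```text
[([10, 6, 40, 43, 1289], [29.7, 27.2]), ([27, 52, 7, 6, 28], [29.9, 54.6])]
[([11, 10, 40, 43, 1229], [30.4, 30.5]), ([27, 56, 7, 5, 28], [29.7, 58.1])]
```

View pics/cmp.png

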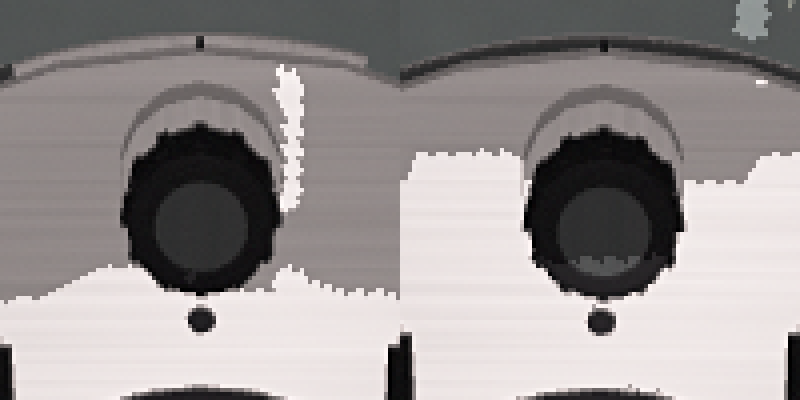

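The knob looks identical to the home view: its offset to the stage dot is 27.4 px before and 27.6 px now, with the same diameter. A 12 mm lift would shift it about 5 px, so the pin is fully home. I retreat, check the glass block and bystanders, and hand in.

Run:
```python
from h import *
p=T.current_ee_pos(); r.move_l([p[0]-.02,p[1],.27],vel=.15)
r.move_to([.33,.30,.3],T.current_tool_rot())
cv2.imwrite("pics/t7.png",vision.snapshot("top")[:,:,::-1]);cv2.imwrite("pics/s7.png",vision.snapshot("side")[:,:,::-1])
for c in("top","side"):
  for n in ["index_knob","glass_block_center"]: print(c,n,[(x['at'],x['score']) for x in models.mark_of(n,c)][:4])
print(T.current_t())
a=cv2.imread('pics/a_top.png')[100:250,170:340];b=cv2.imread('pics/t7.png')[100:250,170:340]
cv2.imwrite('pics/cmp2.png',cv2.resize(np.hstack([a,b]),None,fx=2.3,fy=2.3,interpolation=3))
```

```text
top index_knob [([0.5404, 0.0061, 0.0871], 0.46), ([0.4298, -0.3775, -0.0014], 0.35)]
top glass_block_center [([0.7393, -0.2021, 0.0248], 0.82), ([0.389, 0.1514, 0.0272], 0.7), ([0.6434, 0.0576, 0.0752], 0.55), ([0.3909, 0.0576, 0.0192], 0.54)]
side index_knob [([0.5379, 0.0097, 0.0903], 0.58)]
side glass_block_center [([0.648, 0.0574, 0.075], 0.79), ([0.3935, 0.0561, 0.0197], 0.7), ([0.7362, -0.2023, 0.02], 0.62)]
21.75
```

View pics/cmp2.png

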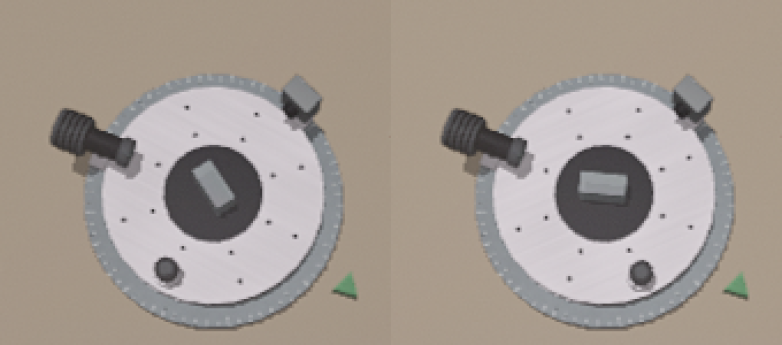

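View pics/s7.png

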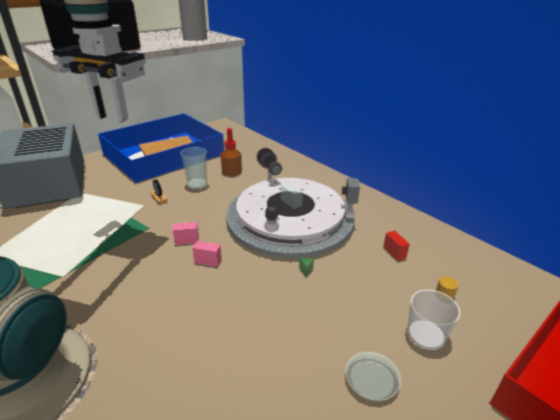

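```bash
python3 -c "
from plant import r,telemetry as T
print(T.current_t()); r.sign_off()"
```

```text
21.75
the job is handed in; nothing more can be done
```

The stage is locked in the next hole at about 0.91 rad, the robot has let go and moved clear, and I handed the job in at 21.75 s.

- **How I did it:** I gripped the knob, lifted the pin about 13 mm and turned the stage to 0.58 rad. I then let the pin ride on the segment under its own spring. I pushed with loose fingers (3–5 N) under a 6.5 N force guard until the pin dropped in.
- **Lock check:** a light push both ways stopped against the guard. The play was 5.3 mm, of which about 3 mm is finger gap and 1.8 mm hole clearance.
- **Pin fully home:** in the wrist view the knob looks the same as it did in the home hole. Its offset to the stage dot was 27.4 px before and 27.6 px after. The networks put it 87–91 mm high, against 90.5 mm when home.
- **Glass block and bench:** the block still stands at the stage centre and turned with it. The bystanders look unmoved in the before and after pictures.
- **One flaw:** my stop test was wrong because the arm eases off after a guard stop. The sweep therefore nudged the locked pin seven times instead of once. Each nudge stopped at the 6.5 N guard, so I judge it stayed well under the 20 N forcing limit.

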